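Centre a ferrule on the light base and stop the iris down to the long mark

ROBOT

A 6-joint arm with a two-finger parallel gripper is mounted at the origin on the work surface. World frame = base frame: x ahead of the robot, y to its left, z up, the work surface at z = 0. Lengths are in m, angles in rad, forces in N, time in s.
With the tool pointing down it reaches from about 0.375 to 0.9 m from the base axis. Payload 3.1 kg.
Tool frame: the origin (TCP) lies midway between the tips of the shut fingers; the grasp point (between the pads) lies 19 mm behind it; z points along the fingers, x is the direction in which the jaws open and shut, and the axes are right-handed (so a half turn about z gives the same grasp; the last joint's range is limited). The gripper opens to 85 mm and grips with 20 to 120 N. Pads are 22 mm wide; open, the fingers measure 114 mm over their backs; the gripper's body (76 mm by 85 mm) begins 54 mm behind the grasp point. The pads swing forward as they close: fully open they stand 13 mm farther back than shut.
Start: joints at [1.109, 0.527, 1.433, -0, 1.181, -0.178], TCP at [0.174, 0.6, 0.231] pointing down, gripper open.
Joint ranges: [-3.08, 3.08], [-0.75, 2.2], [0.22, 2.44], [-1.43, 4.57], [0, 2.65], [-2.85, 2.85]. Speed limits (rad/s): [2.79, 2.79, 3.14, 3.14, 3.14, 3.14].

INTERFACE

Orientations are given as a unit quaternion [x, y, z, w].
In Python, from station import * gives the robot as it stands.
- The arm moves only by the tool servo_tool, never from a script. Its argument "targets" is a list of rows, each a list of 6 numbers: the shift along the tool's x, y, z in mm, then the turn, a rotation vector about the tool's x, y, z in degrees. A call has 1 to 10 rows; each row is the pose to reach, as a shift and turn from the pose commanded when the call began, along the tool's axes at that moment; what a row does not reach only later rows make up. A row lasts 1/8 s, in which the tool goes at most 62.5 mm and 10.7 degrees, less where a joint would pass 70% of its speed; a pose out of reach is approached as far as the arm can. A call with a gripper value outside its range is refused whole. "gripper" is the finger opening in mm, from 0 to 85.4, set as the call begins (left out, the last holds). The fingers move at their own pace and stop on an object; "newtons" is the grip in N (left out, the last holds). Time passes only in rows, so rows that repeat a pose let the fingers close. It gives the time, the measured TCP pose, the force and the opening at its end, in the units of the state.
- sense(): the state, without advancing time (a new reading comes with each control period).
- snapshot(name): name is "scene" or "top" or "wrist"; returns a dict with "color" (420x560x3 uint8, red, green, blue), "vfov" (degrees; the focal length in pixels is half the picture's height over the tangent of half this angle, whatever the lens; pixels are square), "cx", "cy" (the principal point, pixels), "D" ([k1, k2, p1, p2, k3] as OpenCV has them; the pictures are not rectified), "R" (3x3) and "t" (3): a world point X has camera coordinates R X + t. Camera axes: x right, y down, z forward; pixel columns grow to the right and rows downward; lengths in m; the calibration is good to about 2 mm. A picture is of the moment at which its call begins. There is no depth.
- sign_off(): hands the job in, once; it reports no verdict.
The state is a dict: "t": time; "q": joint angles; "qd": joint speeds; "tau": joint torques, N m; "tcp_pos": TCP position; "tool_rot": TCP orientation; "force": force on the tool from outside, world axes, zero at the start; "ft_torque": the same for the moment, N m; "finger_gap": opening from 0.0 (shut) to 1.0 (fully open).
Only numpy, scipy, OpenCV 4.12 (cv2) and the standard library are available. Lean on these libraries where they do the work, as an engineer would, in place of code of your own. Each camera call takes 0.05 s, during which the arm holds its last target. There are 200 camera calls.

TASK

Get the light base ready for checking the brass brush ferrule: with the fingertips, push the ferrule across the glass until it stands inside the engraved circle in the middle of the window, and push the iris lever round its scale until its pointer is on the one long mark of the scale. Only push: do not put the fingers round the ferrule or the knob, keep the ferrule standing on the glass, and leave the other things where they are.

Things in the scene. Friction and masses are not known exactly. Their poses are not given: they have to be found in the camera images.
- light_base: Transmitted-light inspection base, fixed: white housing 270 x 260 mm (x, y), flat deck 45 mm above the table, grey LED housing (55 x 170, 74 mm high) at its far edge. Origin on the table under the window's centre; -x points to the worker's side with the iris scale; z up. Round window mount 114 mm across mid-deck; the knurled iris ring, 136 mm across, top 57 mm above the table, turns round it.
- window (a point): Centre of the round opal glass window, on its surface, 58 mm above the table. A thin engraved circle 44 mm across is drawn round this point. Axes as the light base.
- ferrule: Brass ferrule, a loose plain tube open at both ends, 32 mm outside diameter, 1.8 mm wall, 26 mm tall, about 35 g, standing upright on the glass off centre, on the far side. Origin at the centre of its underside; z along the tube. Slides when pushed anywhere on its side.
- iris (a joint): Angle of iris ring and lever about the window's upright axis, rad: 0 open (scale's left end as the worker sees it) to 1.6 closed, counter-clockwise seen from above. At q the lever points from the window's centre along the base's -x turned by q - 0.8. Nine black marks on the deck, 0.2 rad apart, 9 mm long; the sixth from the open end, at 1.0, is 20 mm long. Takes 1.5 N at the knob; stays put.
- iris_knob (a point): Top centre of the lever's upright black knob, 84 mm above the table, 86 mm from the ring's axis; moves with the lever. The knob is 14 mm across from 60 to 81 mm above the table, with an 11 mm neck below, on a flat dark steel lever 11 mm wide, its top 53 mm above the table.
- iris_pointer (a point): Tip of the lever's pointer, 105 mm from the ring's axis, 51 mm above the table; it moves with the lever.
- long_mark (a point): Middle of the long scale mark on the deck, 117 mm from the ring's axis, 45 mm above the table.
- long_ferrule: Bystander: aluminium tube 22 mm across, 42 mm tall, standing loose on the deck near its far left corner. Origin under its centre.
- plug_gauge: Bystander: stepped steel plug gauge 26 mm across, 46 mm tall, standing loose on the deck near its far right corner. Origin under its centre.
- makeup_brush: Bystander: make-up brush 162 mm long, 22 mm thick, lying on the table to the left. Origin under its middle, x towards the hair.
- turned_cup: Bystander: turned wooden cup 48 mm across, 50 mm tall, on the table to the left. Origin under its centre.
- knife: Bystander: knife 220 mm long, 19 mm high, lying on the table to the right. Origin under the joint of handle and blade, x towards the blade.
- comb: Bystander: brass comb 120 x 35 mm, 8 mm high, lying on the table to the right. Origin under its middle, x along it.
There are look-alikes about, which are no part of the job. What is shaped like the ferrule but purple or red is not meant.

How it is judged:
By the outcome, as a careful person would: the job done as asked, in the order asked, and still so for the second after the job is handed in, with the robot touching nothing.
It also fails if it takes over 51 s, if anything falls off the work surface, if the arm or the gripper's body presses on something with over 40 N, if the wrist force passes 120 N, or if a joint passes its speed limit or range.

## Working session

There is one attempt and no reset: what is moved stays moved. The work goes in short steps, Python scripts to look and compute and a tool call to move; the robot and the scene stay as the last step left them, time stands still between calls to the robot, and variables do not carry over. Pictures are saved under pics/ and viewed, about 8 in all and at most 12, crops included, and the job is handed in when it is done.

Besides the shell and the picture viewer there is one more tool, called after ">>>" in YAML: its name, and indented under it one key for each argument. servo_tool: Moves the arm, as the interface text tells. Its arguments: {"type":"object","properties":{"targets":{"type":"array","items":{"type":"array","items":{"type":"number"}}},"gripper":{"type":"number"},"newtons":{"type":"number"}},"required":["targets"]}

```bash
ls; mkdir -p pics
cat > h.py <<'E'
from station import *
import numpy as np, cv2
def cam(s):
    f=s["color"].shape[0]/2/np.tan(np.radians(s["vfov"])/2)
    K=np.array([[f,0,s["cx"]],[0,f,s["cy"]],[0,0,1.]])
    return K,np.array(s["D"],float),np.array(s["R"]),np.array(s["t"])
def ray(s,uv,z):
    K,D,R,t=cam(s)
    p=cv2.undistortPoints(np.array(uv,float).reshape(-1,1,2),K,D).reshape(-1,2)
    d=np.c_[p,np.ones(len(p))]@R; c=-R.T@t
    return c+d*((z-c[2])/d[:,2])[:,None]
def proj(s,X):
    K,D,R,t=cam(s)
    return cv2.projectPoints(np.array(X,float).reshape(-1,1,3),cv2.Rodrigues(R)[0],t,K,D)[0].reshape(-1,2)
def save(s,n): cv2.imwrite("pics/"+n,s["color"][:,:,::-1])
E
python3 - <<'E'
from h import *
import pickle
S={n:snapshot(n) for n in("scene","top")}
pickle.dump(S,open("s0.pkl","wb"))
for n in S:
    save(S[n],n+"0.png"); s=S[n]; print(n,s["vfov"],s["D"],-np.array(s["R"]).T@s["t"])
print(sense())
E
```

```text
pics
scene 49.01261611368771 [-0.06061224  0.          0.          0.          0.        ] [ 1.22108503 -0.10696479  0.99035833]
top 51.10284085905792 [0.03140451 0.         0.         0.         0.        ] [ 0.5223037  -0.0122245   1.28239115]
{'t': 0.1, 'q': array([ 1.10950735e+00,  5.28356979e-01,  1.43375722e+00, -5.98897403e-06,
        1.18138559e+00, -1.78482184e-01]), 'qd': array([ 0.00028268, -0.00198173, -0.00307583,  0.00074252, -0.0014012 ,
       -0.00059656]), 'tau': array([-3.85671910e-04, -4.43303812e+01, -1.78585553e+01, -2.46116988e-04,
        3.89794732e-03,  1.92072299e-06]), 'tcp_pos': array([0.17408575, 0.59961118, 0.23044682]), 'tool_rot': array([ 7.99702661e-01,  6.00395490e-01, -8.50855139e-04,  4.30511918e-04]), 'force': array([-0.29219867,  0.44257654,  0.12496302]), 'ft_torque': array([ 0.0015136 ,  0.04875971, -0.05155603]), 'finger_gap': 1.0006232491059488}
```

View pics/top0.png

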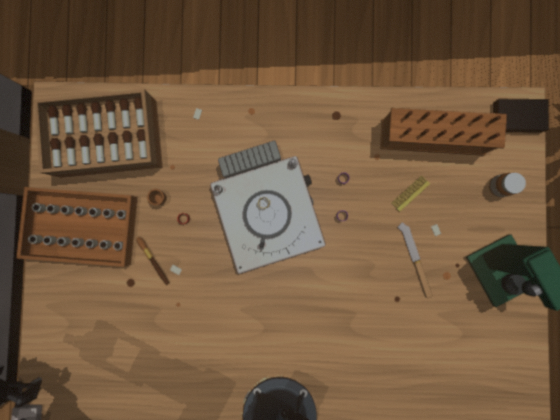

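View pics/scene0.png

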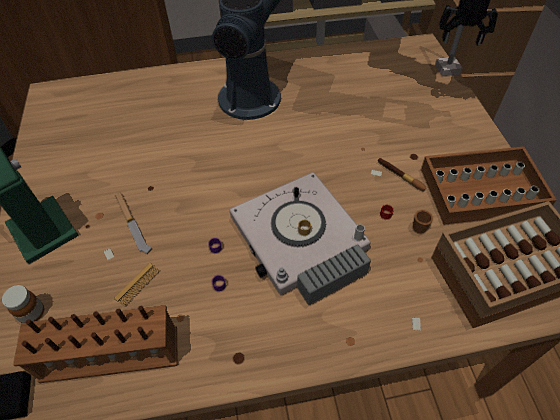

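The top view shows the base's ring at about (267,214), the ferrule at (263,203) and the knob at (262,246). The scene view shows the ferrule at (305,228) and the knob at (296,192). Next I'll measure these on enlarged crops.

Run:
```python
from h import *
import pickle
S=pickle.load(open("s0.pkl","rb"))
t=S["top"]["color"][140:280,200:335][:,:,::-1]; sc=S["scene"]["color"][165:310,225:380][:,:,::-1]
a=cv2.resize(t,None,fx=3,fy=3,interpolation=cv2.INTER_CUBIC); b=cv2.resize(sc,None,fx=2.5,fy=2.5,interpolation=cv2.INTER_CUBIC)
o=np.zeros((425,800,3),np.uint8); o[:420,:405]=a[:420]; o[:b.shape[0],410:410+b.shape[1]]=b[:,:390]
cv2.imwrite("pics/crop0.png",o)
for n,zd in(("top",.045),):
    s=S[n]; c=s["color"].astype(int)
    m=((c.min(2)>120)).astype(np.uint8)
    m=cv2.morphologyEx(m,cv2.MORPH_CLOSE,np.ones((15,15)))
    cs=max((k for k in cv2.findContours(m,0,2)[0] if cv2.pointPolygonTest(k,(267,230),False)>0),key=cv2.contourArea)
    p=ray(s,cs.reshape(-1,2),.045)
    r=cv2.minAreaRect((p[:,:2]*1000).astype(np.float32)); print(r); print(cv2.boxPoints(r))
    d=(c.max(2)<95).astype(np.uint8); sub=np.zeros_like(d); cv2.circle(sub,(267,214),29,1,-1)
    cs=max(cv2.findContours(d*sub,0,2)[0],key=cv2.contourArea)
    p=ray(s,cs.reshape(-1,2),.057); print(len(cs),cv2.fitEllipse(cs)); print(cv2.minEnclosingCircle((p[:,:2]*1000).astype(np.float32)), cv2.fitEllipse((p[:,:2]*1000).astype(np.float32)))
```

```text
((564.2390747070312, 46.13067626953125), (263.438720703125, 254.58070373535156), 18.750839233398438)
[[ 398.59277   124.32352 ]
 [ 480.4286   -116.74542 ]
 [ 729.8854    -32.062164]
 [ 648.04956   209.00677 ]]
73 ((266.5344543457031, 214.3986053466797), (46.090431213378906, 48.08793258666992), 12.930160522460938)
((557.055419921875, 47.26449966430664), 72.81002044677734) ((562.91259765625, 47.406097412109375), (128.89437866210938, 134.261962890625), 79.46833801269531)
```

View pics/crop0.png

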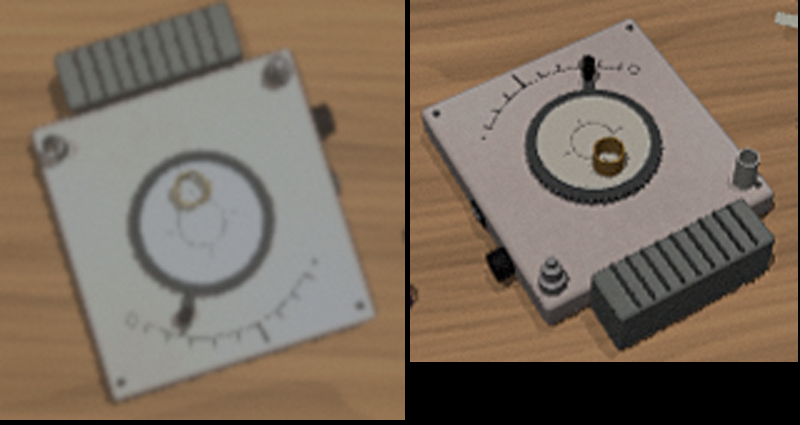

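Run:
```python
from h import *
import pickle
from scipy.spatial.transform import Rotation as Ro
S=pickle.load(open("s0.pkl","rb")); T=S["top"]
w=snapshot("wrist"); K,D,R,t=cam(w); q=sense(); Rt=Ro.from_quat(q["tool_rot"]).as_matrix()
print("cam in tool",Rt.T@(-R.T@t-q["tcp_pos"]),"\n",(R@Rt).round(3),K[0,0],D)
print("ferr",ray(T,[[262.7,203.3]],.071),"knob",ray(T,[[261.7,245]],.075),"longmark",ray(T,[[288,251]],.045))
W=np.array([.563,.047,.058]); a=np.radians(18.75); 
for q_ in (0.2,1.0):
  b=np.pi+a+q_-.8; print(q_,W[:2]+.086*np.array([np.cos(b),np.sin(b)]),W[:2]+.117*np.array([np.cos(b),np.sin(b)]))
print("scene ferr",ray(S["scene"],[[305.5,228]],.071))
# desired shift: TCP so camera looks at window
print("tool axes",Rt.round(3))
p=np.array([.563,.047,.28]); print("shift to above window",(Rt.T@(p-q["tcp_pos"])*1000).round())
```

```text
cam in tool [ 0.00126168 -0.08157136 -0.14190304] 
 [[ 1.    -0.     0.   ]
 [ 0.     0.949 -0.316]
 [-0.     0.316  0.949]] 371.83245023964423 [-0.03734497  0.          0.          0.          0.        ]
ferr [[0.59274678 0.05791295 0.071     ]] knob [[0.47796037 0.05794815 0.075     ]] longmark [[ 0.46161848 -0.01447841  0.045     ]]
0.2 [0.48017912 0.07016681] [0.45032508 0.07851764]
1.0 [0.48867928 0.00372841] [ 0.46188925 -0.01186949]
scene ferr [[0.60051246 0.05682816 0.071     ]]
tool axes [[ 0.279  0.96  -0.001]
 [ 0.96  -0.279 -0.002]
 [-0.002 -0.    -1.   ]]
shift to above window [-422.  528.  -49.]
```

>>> servo_tool:
  targets:
    - [-40,50,-10,0,0,-3.5]
    - [-85,105,-20,0,0,-7]
    - [-127,158,-20,0,0,-12]
    - [-170,211,-20,0,0,-17]
    - [-212,264,-20,0,0,-22]
    - [-255,317,-20,0,0,-27]
    - [-297,370,-20,0,0,-31]
    - [-340,423,-20,0,0,-35]
    - [-382,476,-20,0,0,-35]
    - [-422,528,-20,0,0,-35]
  gripper: 0

```text
t: 1.4
tcp_pos: [0.5338, 0.0882, 0.2512]
tool_rot: [0.582, 0.813, 0.0, -0.0]
force: [0.4, 0.3, -0.0]
finger_gap: 0.002
```

>>> servo_tool:
  targets:
    - [0,0,0,0,0,0]
    - [0,0,0,0,0,0]
    - [0,0,0,0,0,0]

```text
t: 1.78
tcp_pos: [0.5318, 0.0912, 0.2511]
tool_rot: [0.581, 0.814, -0.0, -0.001]
force: [0.5, 1.1, -0.1]
finger_gap: 0.002
```

Run:
```python
from h import *
import pickle
w=snapshot("wrist"); save(w,"w1.png"); q=sense(); pickle.dump((w,q),open("w1.pkl","wb")); print(q["t"],q["tcp_pos"],q["tool_rot"],q["finger_gap"],q["force"])
```

```text
1.825 [0.53194179 0.09135105 0.25125976] [ 5.81306655e-01  8.13684454e-01 -1.69282573e-04 -3.91059805e-04] 0.0004866803413634254 [-0.01386346  0.92228395 -0.373499  ]
```

View pics/w1.png

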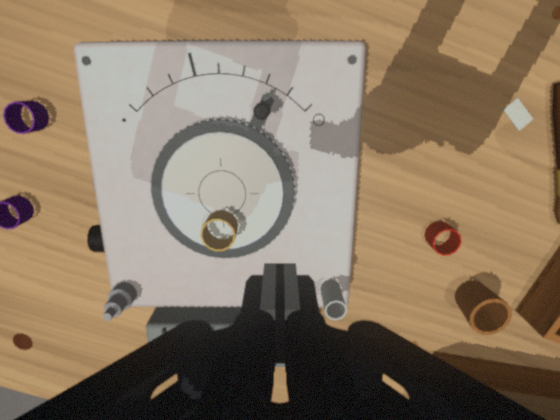

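The wrist view shows the engraved circle at about (222,193), the ferrule with its top rim at about (219,236), the knob at (263,108), and the long mark at (193,65).

Run:
```python
from h import *
import pickle
w,q=pickle.load(open("w1.pkl","rb")); c=w["color"]; g=cv2.cvtColor(c,cv2.COLOR_RGB2GRAY); hsv=cv2.cvtColor(c,cv2.COLOR_RGB2HSV)
# deck outline via corner screws
print("screws+mark", ray(w,[[86.5,60.5],[352,60]],.045), "mark ends",ray(w,[[190.5,53.5],[195.5,76]],.045))
# ring inner bright disc (window)
m=(g>140).astype(np.uint8); sub=np.zeros_like(m); cv2.circle(sub,(223,188),66,1,-1)
cs=max(cv2.findContours(cv2.morphologyEx(m*sub,cv2.MORPH_CLOSE,np.ones((9,9))),0,2)[0],key=cv2.contourArea)
e=cv2.fitEllipse(cv2.convexHull(cs)); print("glass",e, ray(w,[e[0]],.057))
d=(g<105).astype(np.uint8); sub[:]=0; cv2.circle(sub,(223,188),78,1,-1); d=d*sub
cs=max(cv2.findContours(cv2.morphologyEx(d,cv2.MORPH_OPEN,np.ones((9,9))),0,2)[0],key=cv2.contourArea)
e=cv2.fitEllipse(cs); print("ring outer",e,ray(w,[e[0]],.055))
f=((hsv[...,0]>10)&(hsv[...,0]<35)&(hsv[...,1]>90)).astype(np.uint8); sub[:]=0; cv2.circle(sub,(220,230),35,1,-1)
cs=max(cv2.findContours(cv2.morphologyEx(f*sub,cv2.MORPH_CLOSE,np.ones((7,7))),0,2)[0],key=cv2.contourArea)
print("ferr bbox",cv2.boundingRect(cs),cv2.minAreaRect(cs))
print("circle c",ray(w,[[222,194]],.058),"ferr top",ray(w,[[219.5,235.5]],.084))
o=cv2.resize(c[40:270,110:340][:,:,::-1],None,fx=2.6,fy=2.6,interpolation=cv2.INTER_CUBIC)
cv2.imwrite("pics/w1c.png",o)
```

```text
screws+mark [[ 0.48984223 -0.10207679  0.045     ]
 [ 0.41450559  0.11988042  0.045     ]] mark ends [[ 0.45520771 -0.01565944  0.045     ]
 [ 0.47191389 -0.00657511  0.045     ]]
glass ((221.69876098632812, 190.56045532226562), (116.00279235839844, 122.48600769042969), 118.47505187988281) [[0.56210135 0.04580576 0.057     ]]
ring outer ((271.9964294433594, 156.15875244140625), (20.767778396606445, 65.94775390625), 145.73196411132812) [[0.51631829 0.0802253  0.055     ]]
ferr bbox (201, 212, 36, 39) ((218.53846740722656, 230.8076934814453), (33.535858154296875, 39.419342041015625), 11.309932708740234)
circle c [[0.56491546 0.04706785 0.058     ]] ferr top [[0.59449499 0.05722618 0.084     ]]
```

View pics/w1c.png

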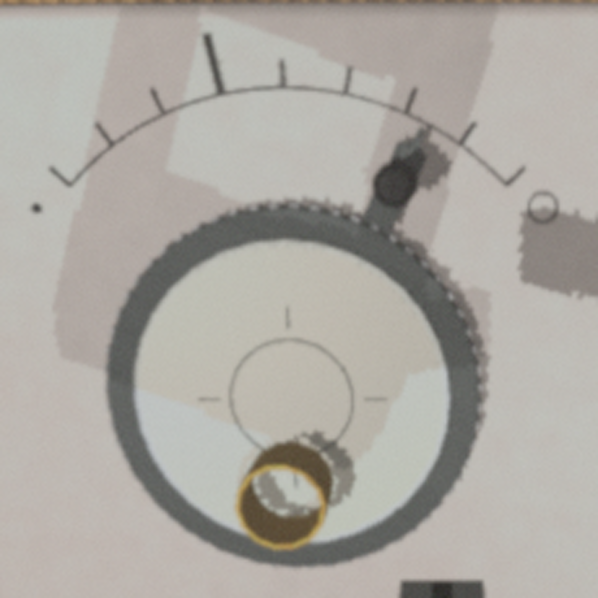

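>>> servo_tool:
  targets:
    - [-17,30,20,0,0,-1.2]
    - [-34,60,50,0,0,-1.2]
    - [-51,88.5,90,0,0,-1.2]
    - [-51,88.5,131,0,0,-1.2]
    - [-51,88.5,131,0,0,-1.2]
    - [-51,88.5,131,0,0,-1.2]
    - [-51,88.5,131,0,0,-1.2]

```text
t: 2.7
tcp_pos: [0.6344, 0.0707, 0.1228]
tool_rot: [0.573, 0.819, 0.001, 0.002]
force: [0.1, -0.1, -0.2]
finger_gap: -0.001
```

```bash
cat >> h.py <<'E'
def tool():
    from scipy.spatial.transform import Rotation as Ro
    q=sense(); return q,Ro.from_quat(q["tool_rot"]).as_matrix()
def shift(p):
    q,R=tool(); return (R.T@(np.array(p)-q["tcp_pos"])*1000).round(1)
C=np.array([.5645,.0472])
E
python3 - <<'E'
from h import *
q,R=tool(); print(q["t"],q["tcp_pos"],R.round(3))
w=snapshot("wrist"); save(w,"w2.png")
d=np.array([.939,.3437])
for r in(.072,.030,.027): print(r,shift([*(C+r*d),.064]))
E
```

```text
2.7 [0.63438084 0.07072059 0.12278493] [[-0.343  0.939  0.004]
 [ 0.939  0.343 -0.   ]
 [-0.002  0.004 -1.   ]]
0.072 [ 2.1 -1.8 58.7]
0.03 [  2.1 -43.8  58.5]
0.027 [  2.1 -46.8  58.5]
```

View pics/w2.png

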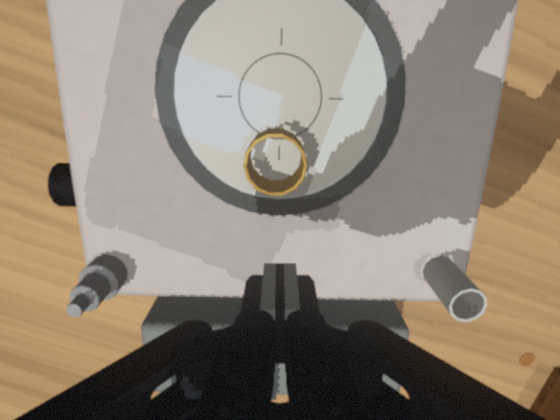

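The engraved circle is centred at (280,95) and the ferrule's top rim at (275,164). The fingertip is at (281,266), in line and clear of the tube.

Run:
```python
from h import *
w=snapshot("wrist")
print(ray(w,[[280,95]],.058),ray(w,[[275,164.5]],.084),ray(w,[[281,297]],.05))
```

```text
[[0.56323379 0.04625651 0.058     ]] [[0.59429758 0.05499834 0.084     ]] [[0.68381896 0.09103097 0.05      ]]
```

>>> servo_tool:
  targets:
    - [0,-2,25,0,0,1.5]
    - [0,-2,45,0,0,1.5]
    - [0,-2,59,0,0,1.5]
    - [0,-2,59,0,0,1.5]
    - [0,-6,59,0,0,1.5]
    - [0,-10,59,0,0,1.5]
    - [0,-13,59,0,0,1.5]
    - [0,-16,59,0,0,1.5]

```text
t: 3.8
tcp_pos: [0.6182, 0.0647, 0.0617]
tool_rot: [0.584, 0.812, 0.0, 0.0]
force: [0.7, 0.2, -0.1]
finger_gap: -0.003
```

>>> servo_tool:
  targets:
    - [0,-3,0,0,0,0]
    - [0,-6,0,0,0,0]
    - [0,-9,0,0,0,0]
    - [0,-12,0,0,0,0]
    - [0,-15,0,0,0,0]
    - [0,-18,0,0,0,0]
    - [0,-21,0,0,0,0]
    - [0,-24,0,0,0,0]
    - [0,-24,0,0,0,0]

```text
t: 4.92
tcp_pos: [0.595, 0.0571, 0.0612]
tool_rot: [0.584, 0.812, -0.0, -0.0]
force: [0.7, 0.7, -0.1]
finger_gap: 0.001
```

Run:
```python
from h import *
q,R=tool(); print(q["t"],q["tcp_pos"],q["force"],R.round(3))
w=snapshot("wrist"); o=cv2.resize(w["color"][0:300,130:430][:,:,::-1],None,fx=2,fy=2,interpolation=cv2.INTER_CUBIC); cv2.imwrite("pics/w3.png",o)
```

```text
4.925 [0.59495561 0.0570936  0.06121963] [ 0.68498466  0.66212846 -0.06215251] [[-0.317  0.948 -0.001]
 [ 0.948  0.317 -0.   ]
 [ 0.    -0.001 -1.   ]]
```

View pics/w3.png

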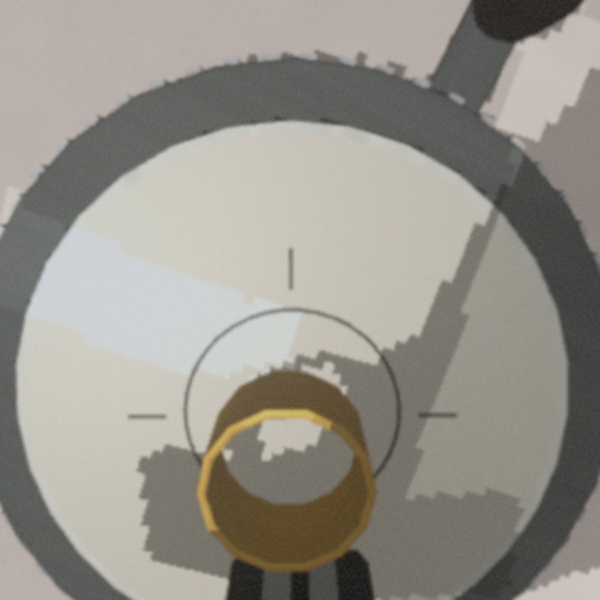

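The ferrule's rim is at about (287,490) in the crop and the circle's centre at (292,415). The tube is upright and touching the fingertip.

Run:
```python
from h import *
w=snapshot("wrist")
c=ray(w,[[276.3,207.3]],.058)[0]; f=ray(w,[[273.5,245]],.084)[0]; q,R=tool()
print(c,f,"ferr->centre in tool mm",R.T@((c-f)*[1000,1000,0]), "finger-ferr",R.T@(q["tcp_pos"]-f)*1000)
```

```text
[0.56426738 0.04683531 0.058     ] [0.56952996 0.04777134 0.084     ] ferr->centre in tool mm [ 7.81978271e-01 -5.28767224e+00  1.36922444e-03] finger-ferr [ 0.71566296 27.46543336 22.7039383 ]
```

>>> servo_tool:
  targets:
    - [0,-2,0,0,0,0]
    - [0,-4,0,0,0,0]
    - [0,-5.3,0,0,0,0]
    - [0,-5.3,0,0,0,0]
    - [0,-5.3,0,0,0,0]
    - [0,0,0,0,0,0]
    - [0,10,0,0,0,0]
    - [0,20,0,0,0,0]
    - [0,20,-30,0,0,0]
    - [0,20,-60,0,0,0]

```text
t: 6.28
tcp_pos: [0.615, 0.0638, 0.1215]
tool_rot: [0.584, 0.812, -0.0, -0.0]
force: [0.7, 0.2, 0.2]
finger_gap: 0.001
```

>>> servo_tool:
  targets:
    - [0,-20,-40,0,0,0]
    - [0,-60,-60,0,0,0]
    - [0,-60,-60,0,0,0]
    - [0,-60,-60,0,0,0]

```text
t: 6.78
tcp_pos: [0.5586, 0.0446, 0.1815]
tool_rot: [0.584, 0.812, 0.0, 0.001]
force: [0.2, 0.2, -0.3]
finger_gap: -0.002
```

Run:
```python
from h import *
import pickle
q,R=tool(); print(q["t"],q["tcp_pos"],q["force"],R.round(3))
w=snapshot("wrist"); pickle.dump((w,q),open("w4.pkl","wb")); o=cv2.resize(w["color"][0:300,100:400][:,:,::-1],None,fx=2,fy=2,interpolation=cv2.INTER_CUBIC); cv2.imwrite("pics/w4.png",o)
```

```text
6.775 [0.55855109 0.04457906 0.18150506] [ 0.17617838  0.22072447 -0.3317701 ] [[-0.317  0.948  0.002]
 [ 0.948  0.317 -0.   ]
 [-0.001  0.001 -1.   ]]
```

View pics/w4.png

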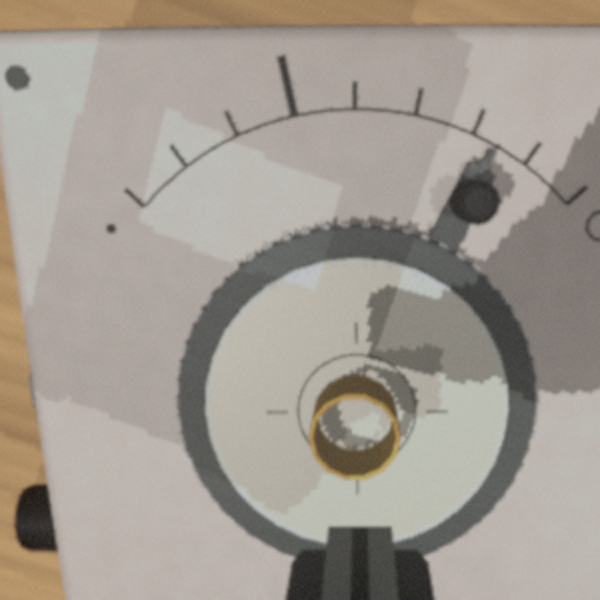

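The ferrule's rim is at crop (354.5,436), with the circle's centre at (357,411). The knob top is at (474,200) and the pointer tip at about (495,150).

Run:
```python
from h import *
import pickle
w,q=pickle.load(open("w4.pkl","rb")); _,R=tool()
P=lambda u,v,z: ray(w,[[100+u/2-.25,v/2-.25]],z)[0]
c=P(357,411.5,.058); f=P(354.5,436,.084); print(c,f,"err mm (base-ish y,x)",(R.T@((f-c)*1000))[:2])
def qa(p,c=C): d=p[:2]-c[:2]; return np.hypot(*d)*1000,(np.arctan2(d[1],d[0])-np.pi-np.radians(18.75)+.8+np.pi)%(2*np.pi)-np.pi
k=P(474,200,.084); print("knob",k,qa(k),qa(k,c)); t=P(495,150,.051); print("ptr",t,qa(t))
for u,v in((280,57),(294,115),(287,86)): m=P(u,v,.045); print("mark",m,qa(m),qa(m,c))
```

```text
[0.564214   0.04680745 0.058     ] [0.5647455 0.0461877 0.084    ] err mm (base-ish y,x) [-0.76292532  0.33012213]
knob [0.47898432 0.05677643 0.084     ] (np.float64(86.05021904322884), np.float64(0.3612308565808018)) (np.float64(85.81071697646318), np.float64(0.3563137285846718))
ptr [0.46064418 0.06267785 0.051     ] (np.float64(105.00283366135929), np.float64(0.32480757916483993))
mark [ 0.45538142 -0.01737701  0.045     ] (np.float64(126.79532271766148), np.float64(1.007123346666389)) (np.float64(126.34941214048511), np.float64(1.005602463186258))
mark [ 0.47175215 -0.00732467  0.045     ] (np.float64(107.587651896081), np.float64(1.0042113904171757)) (np.float64(107.14233131060534), np.float64(1.0024057469951808))
mark [ 0.46348948 -0.0123985   0.045     ] (np.float64(117.28216787730958), np.float64(1.0058016821697509)) (np.float64(116.83652453291407), np.float64(1.004151923097587))
```

Run:
```python
from h import *
c=np.array([.5642,.0468]); q,R=tool(); n=-R[:2,0]; print(q["tcp_pos"])
def K(a): b=np.pi+np.radians(18.75)+a-.8; return c+.086*np.array([np.cos(b),np.sin(b)])
for a,o in((.356,.03),(.356,.016),(.4,.015),(.45,.015),(.5,.015),(.55,.015),(.6,.015),(.65,.015),(.7,.015),(.75,.015),(.8,.015),(.85,.015),(.9,.015),(.95,.015),(1.004,.015)):
    print(a,shift([*(K(a)-n*o),.066]))
```

```text
[0.55861262 0.04459868 0.18109284]
0.356 [ 66.9 -71.9 115. ]
0.356 [ 52.9 -71.9 115. ]
0.4 [ 48.5 -73.5 115. ]
0.45 [ 44.5 -75.  115. ]
0.5 [ 40.4 -76.4 115. ]
0.55 [ 36.3 -77.5 115. ]
0.6 [ 32.1 -78.5 115. ]
0.65 [ 27.8 -79.2 115. ]
0.7 [ 23.6 -79.7 115. ]
0.75 [ 19.3 -80.  115. ]
0.8 [ 15.  -80.1 115. ]
0.85 [ 10.7 -80.  115. ]
0.9 [  6.4 -79.6 115. ]
0.95 [  2.1 -79.1 115. ]
1.004 [ -2.4 -78.2 115. ]
```

Go to the open side of the knob at height, then down.

>>> servo_tool:
  targets:
    - [30,-32,0,0,0,0]
    - [67,-72,10,0,0,0]
    - [67,-72,50,0,0,0]
    - [67,-72,90,0,0,0]
    - [67,-72,115,0,0,0]
    - [67,-72,115,0,0,0]
    - [67,-72,115,0,0,0]

```text
t: 7.7
tcp_pos: [0.4689, 0.0853, 0.0664]
tool_rot: [0.584, 0.812, 0.0, 0.0]
force: [-0.6, -1.1, 0.5]
finger_gap: 0.0
```

Run:
```python
from h import *
q,R=tool(); print(q["t"],q["tcp_pos"],q["force"])
c=np.array([.5642,.0468]); n=-R[:2,0]
def K(a): b=np.pi+np.radians(18.75)+a-.8; return c+.086*np.array([np.cos(b),np.sin(b)])
for a,o in((.356,.016),(.6,.015),(.95,.015)): print(a,shift([*(K(a)-n*o),.066]))
```

```text
7.7 [0.46892749 0.08528732 0.06638543] [-0.62772588 -1.13633928  0.54412672]
0.356 [-14.1   0.3   0.4]
0.6 [-35.   -6.2   0.4]
0.95 [-65.   -6.9   0.4]
```

>>> servo_tool:
  targets:
    - [-7,0,0,0,0,0]
    - [-11,0,0,0,0,0]
    - [-14,0,0,0,0,0]
    - [-18.5,-1.2,0,0,0,0]
    - [-22.5,-2.7,0,0,0,0]
    - [-26.5,-4,0,0,0,0]
    - [-31,-5.2,0,0,0,0]
    - [-35,-6.2,0,0,0,0]
    - [-39,-7,0,0,0,0]
    - [-43.5,-7.4,0,0,0,0]

```text
t: 8.95
tcp_pos: [0.4749, 0.0413, 0.0663]
tool_rot: [0.584, 0.812, 0.0, 0.0]
force: [-1.7, 1.7, 0.1]
finger_gap: 0.0
```

>>> servo_tool:
  targets:
    - [-4,-0.3,0,0,0,0]
    - [-8.5,-0.4,0,0,0,0]
    - [-12.5,-0.3,0,0,0,0]
    - [-16,0,0,0,0,0]
    - [-19,0.2,0,0,0,0]
    - [-19,0.2,0,0,0,0]
    - [-19,0.2,0,0,0,0]

```text
t: 9.82
tcp_pos: [0.4819, 0.0234, 0.0665]
tool_rot: [0.584, 0.812, 0.0, 0.001]
force: [-0.1, -0.1, -0.5]
finger_gap: -0.001
```

Run:
```python
from h import *
import pickle
q,R=tool(); print(q["t"],q["tcp_pos"],q["force"])
w=snapshot("wrist"); T=snapshot("top"); S=snapshot("scene"); pickle.dump((w,T,S,q),open("w5.pkl","wb"))
a=w["color"][:,60:500]; b=cv2.resize(S["color"][170:250,255:345],None,fx=3.8,fy=3.8,interpolation=cv2.INTER_CUBIC)
o=np.zeros((420,785,3),np.uint8); o[:,:440]=a; o[:304,442:784]=b; cv2.imwrite("pics/w5.png",o[:,:,::-1])
```

```text
9.825 [0.48188396 0.02337023 0.06648005] [-0.14805698 -0.07209437 -0.51372136]
```

View pics/w5.png

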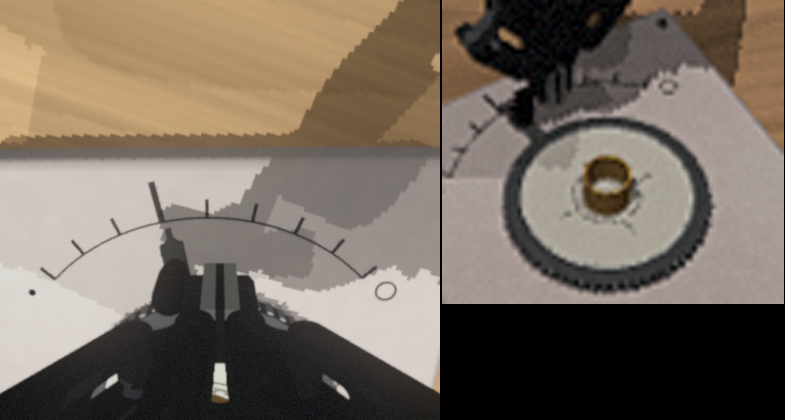

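The pointer is near the long mark, at (165,232) with the mark's inner end at (162,222). I'll back off and lift to look properly.

>>> servo_tool:
  targets:
    - [8,0,0,0,0,0]
    - [15,0,0,0,0,0]
    - [15,0,-40,0,0,0]
    - [15,30,-80,0,0,0]
    - [15,75,-115,0,0,0]
    - [15,75,-115,0,0,0]
    - [15,75,-115,0,0,0]
    - [15,75,-115,0,0,0]

```text
t: 10.98
tcp_pos: [0.5449, 0.0618, 0.1798]
tool_rot: [0.584, 0.812, -0.001, -0.002]
force: [0.1, 0.1, -0.5]
finger_gap: 0.001
```

Run:
```python
from h import *
import pickle
q,R=tool(); print(q["t"],q["tcp_pos"],q["force"])
w=snapshot("wrist"); pickle.dump((w,q),open("w6.pkl","wb"))
a=cv2.resize(w["color"][10:260,140:400],None,fx=3,fy=2.4,interpolation=cv2.INTER_CUBIC) 
a=cv2.resize(w["color"][10:260,140:400],None,fx=2.4,fy=2.4,interpolation=cv2.INTER_CUBIC); cv2.imwrite("pics/w6.png",a[:,:,::-1]); print(a.shape)
```

```text
10.975 [0.54487032 0.06180726 0.17979214] [ 0.13188581  0.07884476 -0.54681682]
(600, 624, 3)
```

View pics/w6.png

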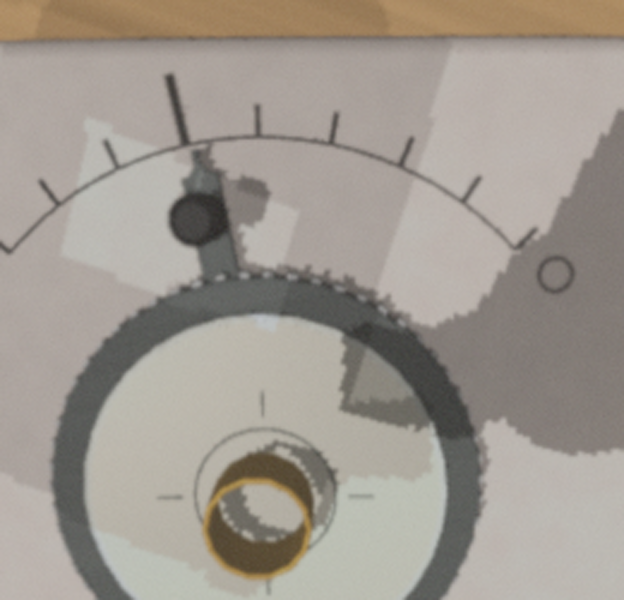

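Run:
```python
from h import *
import pickle
w,q=pickle.load(open("w6.pkl","rb"))
P=lambda u,v,z: ray(w,[[140+(u+.5)/2.4-.5,10+(v+.5)/2.4-.5]],z)[0]
c=P(266,496,.058); print(c,"ferr",P(258.5,528.5,.084))
def qa(p,c): d=p[:2]-c[:2]; return (np.hypot(*d)*1000).round(1),((np.arctan2(d[1],d[0])-np.pi-np.radians(18.75)+.8+np.pi)%(2*np.pi)-np.pi).round(3)
for c in (c,np.array([.5642,.0468])):
  print([qa(P(*a),c) for a in ((193,219,.084),(201,150,.051),(203,175,.053),(168,75,.045),(185,143,.045),(258,104,.045),(106,141,.045))])
```

```text
[0.56400456 0.04684707 0.058     ] ferr [0.56473551 0.04678772 0.084     ]
[(np.float64(86.2), np.float64(0.97)), (np.float64(104.2), np.float64(0.958)), (np.float64(97.3), np.float64(0.963)), (np.float64(126.3), np.float64(1.005)), (np.float64(107.3), np.float64(1.005)), (np.float64(115.6), np.float64(0.801)), (np.float64(115.0), np.float64(1.202))]
[(np.float64(86.3), np.float64(0.968)), (np.float64(104.4), np.float64(0.956)), (np.float64(97.5), np.float64(0.962)), (np.float64(126.5), np.float64(1.004)), (np.float64(107.5), np.float64(1.003)), (np.float64(115.8), np.float64(0.8)), (np.float64(115.2), np.float64(1.2))]
```

>>> servo_tool:
  targets:
    - [0,-40,30,0,0,0]
    - [0,-75,70,0,0,0]
    - [0,-75,115,0,0,0]
    - [0,-75,115,0,0,0]
    - [-7,-75,115,0,0,0]
    - [-13,-75,115,0,0,0]
    - [-15,-75,115,0,0,0]
    - [-16.5,-74.7,115,0,0,0]
    - [-17.5,-74.5,115,0,0,0]
    - [-18.4,-74.4,115,0,0,0]

```text
t: 12.28
tcp_pos: [0.4826, 0.0207, 0.0664]
tool_rot: [0.584, 0.812, 0.0, -0.0]
force: [-0.4, 2.0, 0.5]
finger_gap: -0.005
```

>>> servo_tool:
  targets:
    - [0,0,0,0,0,0]
    - [0,0,0,0,0,0]
    - [0,0,0,0,0,0]

```text
t: 12.65
tcp_pos: [0.4825, 0.0206, 0.0662]
tool_rot: [0.584, 0.812, -0.0, -0.0]
force: [-0.1, 1.2, 0.7]
finger_gap: -0.002
```

>>> servo_tool:
  targets:
    - [4,0,0,0,0,0]
    - [10,0,0,0,0,0]
    - [18,0,0,0,0,0]
    - [18,0,-40,0,0,0]
    - [18,30,-80,0,0,0]
    - [18,75,-115,0,0,0]
    - [18,75,-115,0,0,0]
    - [18,75,-115,0,0,0]
    - [18,75,-115,0,0,0]

```text
t: 13.78
tcp_pos: [0.5456, 0.0616, 0.1798]
tool_rot: [0.584, 0.812, -0.001, -0.002]
force: [0.3, -0.4, -0.9]
finger_gap: -0.003
```

Run:
```python
from h import *
import pickle
q,R=tool(); print(q["t"],q["tcp_pos"],q["force"])
w=snapshot("wrist"); pickle.dump((w,q),open("w7.pkl","wb"))
a=cv2.resize(w["color"][10:260,140:400],None,fx=2.4,fy=2.4,interpolation=cv2.INTER_CUBIC); cv2.imwrite("pics/w7.png",a[:,:,::-1])
```

```text
13.775 [0.54559114 0.06159613 0.17980002] [ 0.34703629 -0.4258258  -0.8742431 ]
```

View pics/w7.png

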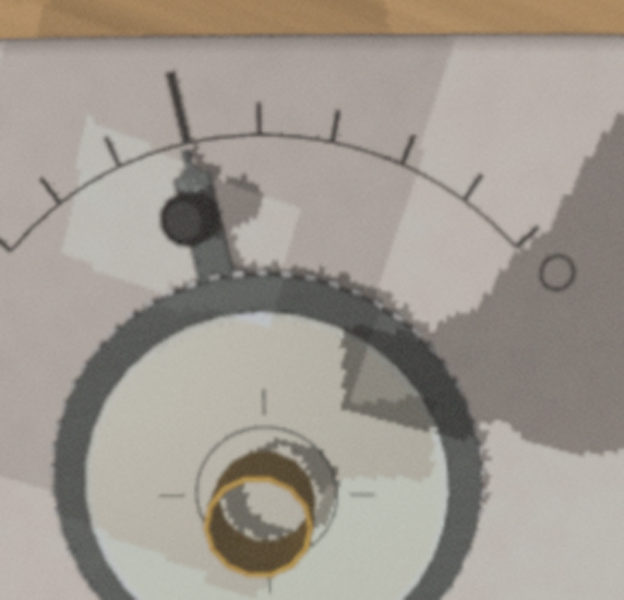

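The pointer tip at about (189,152) now lines up with the long mark's inner end at (186,141).

Run:
```python
from h import *
import pickle
w,q=pickle.load(open("w7.pkl","rb"))
P=lambda u,v,z: ray(w,[[140+(u+.5)/2.4-.5,10+(v+.5)/2.4-.5]],z)[0]
c=P(267,494,.058); f=P(260,526.5,.084); print(c,"ferr",f,(f-c)*1000)
def qa(p,c): d=p[:2]-c[:2]; return (np.hypot(*d)*1000).round(1),((np.arctan2(d[1],d[0])-np.pi-np.radians(18.75)+.8+np.pi)%(2*np.pi)-np.pi).round(3)
print([qa(P(*a),c) for a in ((184,218,.084),(189,152,.051),(171,73,.045),(186.5,141,.045),(259,102,.045),(107,138,.045))])
g=cv2.cvtColor(w["color"],cv2.COLOR_RGB2GRAY)
print(g[60:100,205:235][::2])
```

```text
[0.56396816 0.04672279 0.058     ] ferr [0.56471015 0.04679023 0.084     ] [ 0.74199311  0.06744403 26.        ]
[(np.float64(86.3), np.float64(1.001)), (np.float64(103.7), np.float64(0.996)), (np.float64(126.1), np.float64(1.001)), (np.float64(107.2), np.float64(1.003)), (np.float64(115.5), np.float64(0.801)), (np.float64(115.2), np.float64(1.201))]
[[167 167 166 167 167 167 165 158 137  95  67  73 104 141 164 167 167 166
  167 168 166 166 166 167 165 166 166 166 166 166]
 [170 168 164 167 165 166 166 163 144 111  77  67  83 122 152 164 166 164
  165 166 166 166 167 165 165 165 166 165 164 165]
 [167 167 168 168 165 166 166 165 161 136  94  72  72 101 144 161 168 167
  165 168 165 166 165 165 166 165 164 165 166 164]
 [167 167 168 168 165 166 164 165 164 146 108  76  64  86 131 155 161 163
  164 160 159 157 155 148 138 133 130 129 125 123]
 [166 167 167 166 167 166 167 164 165 157 131  89  69  74  92 105 114 117
  114 115 117 119 124 128 133 138 147 155 156 158]
 [166 166 162 158 153 142 129 124 118 115 113 117 124 135 141 128 117 136
  151 162 163 164 165 165 166 165 165 167 165 16
[... 1053 characters left out ...]
113 108 106 109 118 116
  104  97  89  80  71  76  98 118 126 128 129 129]
 [185 185 185 185 185 183 180 156 121  84  69  70  75  72  71  72  77  70
   67  63  65  68  69  70  88 116 129 129 127 128]
 [185 185 183 177 169 146 119  95  68  57  52  49  50  50  51  56  46  53
   52  51  54  53  60  63  78 105 122 128 126 128]
 [186 183 176 149 102  69  54  55  58  62  63  66  63  57  54  54  52  45
   48  50  54  55  49  49  58  83 112 124 128 128]
 [183 171 142  95  60  61  65  68  70  75  72  71  70  71  66  66  57  55
   50  52  47  49  43  48  51  70 103 119 123 127]
 [178 148  99  60  63  67  73  74  69  71  70  69  70  71  70  69  67  64
   52  47  50  51  50  46  50  57  76 101 120 125]]
```

Run:
```python
from h import *
import pickle
S0=pickle.load(open("s0.pkl","rb")); S=snapshot("scene")
K,D,R,t=cam(S)
for n,(u,v) in dict(long_ferrule=(360,232),plug_gauge=(281,274),cup=(423,221),brush=(400,174),knife=(133,222),comb=(136,285)).items():
    d=cv2.absdiff(S["color"],S0["scene"]["color"])[v-12:v+12,u-12:u+12]; print(n,d.mean().round(1),(d.max(2)>60).sum())
print(sense()["force"]); print(sign_off())
```

```text
long_ferrule 9.0 0
plug_gauge 9.2 0
cup 6.0 0
brush 7.6 0
knife 8.2 0
comb 7.6 0
[0.33430072 0.49896037 0.76105174]
the job is handed in; nothing more can be done
None
```

The ferrule stands inside the engraved circle and the iris pointer is on the long mark. I signed off at about 13.8 s, with the arm lifted clear and touching nothing.

With the fingers shut, I first pushed the ferrule about 32 mm across the glass. I then pushed the iris knob round from q of about 0.36 in two pushes, the second a small correction.

My last checks, from the wrist camera:
- **Ferrule:** it is upright, about 0.7 mm from the circle's centre; up to 6 mm still leaves it inside the circle.
- **Iris:** the knob reads 1.001 rad and the pointer tip 0.996, against 1.001 to 1.003 for the long mark. That puts the pointer about 0.5 mm off at most.
- **Other things:** comparing the scene before and after showed no movement of the six bystanders. Their pictures differ only by slight overall shading.

No check failed. The two iris readings disagree by 0.005 rad, because the pointer tip is hard to tell from its shadow.

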